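# Free the lock-core carrier and hold it up level

### The job

Pick up the mallet and drive the red sprung pin of the blue bed fully down with its head, so that the catch lets go of the orange carrier (touch the pin with nothing but the mallet). Put the mallet down on the table, clear of the bed and the carrier, then take the carrier by its bar handle, lift it at least 10 cm out of the bed and keep it there, level and still, with both brass lock cores standing in it. Finish while holding it up; tip neither core and leave the other things on the table where they are.

Things in the scene. Friction and masses are not known exactly. Their poses are not given: they have to be found in the camera images.
- bed: Blue fixed bed 235 x 135 x 20 mm. Origin on the table, under the centre of the carrier's seat; z up, x away from the catch. The catch is a dark block 34 x 44 mm at x = -104 mm, 62 mm high, with the red pin in its top and a brass tongue that blocks the carrier's near wall until the pin is down. Aluminium rails 8 mm high locate the carrier with 2.5 mm of play.
- pin_top (a point): Centre of the top of the red pin head (22 mm across, flat, 80 mm above the table when up, 66 mm when fully down). It lies at x = -104 mm, y = 0 of the bed.
- pin (a joint): How far the pin is down, in m: 0 up, 0.014 fully down. It takes about 6 to 10 N to push, and friction keeps it where it is left. It draws the tongue back 1.6 times as far; the tongue is clear of the carrier from 0.0095 on.
- mallet_grip (a point): Where to hold the mallet's wooden handle (grip 60 N or more): on its centre line, 48 mm from the head's axis, 40 mm above the table as the mallet stands on one face. Axes: x along the level handle towards the head (head axis at x = +48 mm), z up. The handle is 16 mm wide, 22 mm tall and reaches 142 mm from the head's axis.
- mallet: The mallet, about 0.38 kg; origin at the centre of the head's lower face, axes as mallet_grip. The head is an upright steel cylinder with yellow faces, 40 mm across, 70 mm high: faces 40 mm below and 30 mm above the handle's centre line.
- carrier_grip (a point): Centre of the carrier's aluminium bar handle, 78 mm above the table while the carrier sits in the bed. Axes: x along the bar (the bed's x), z up. The bar is 96 mm long, 16 mm wide (y), 16 mm tall, on two posts 14 mm wide and 10 mm long at x = -43 and +43 mm.
- carrier: The carrier, 0.26 to 0.42 kg without the cores: an orange open tray 150 (x) x 110 (y) mm, walls 25 mm high and 4 mm thick, under the bar handle. Origin at the centre of its underside, 58 mm below carrier_grip; inner floor 54 mm below carrier_grip.
- core_a_center (a point): Centre of a brass lock core, a cylinder 20 mm across and 24 mm tall, 0.055 kg, standing loose on the carrier's floor near its +x +y corner.
- core_b_center (a point): Centre of the other brass lock core, alike, near the carrier's -x -y corner.
- bottle: Amber bottle with red label and cap, 66 mm across, 190 mm tall, origin under its centre. Bystander.
- tape: Roll of pale tape lying flat, 110 mm across, 48 mm tall, origin under its centre. Bystander.
- cup: White cup, 76 mm across the rim, 85 mm tall, origin under its centre. Bystander.
- padlock: Brass padlock lying flat, body 45 x 40 x 18 mm, steel shackle to its +x, origin under the body's centre. Bystander.
- driver_grip (a point): Middle of the yellow handle of a screwdriver lying along its x. Bystander.
- keybox: White open box of key blanks, 90 x 70 x 30 mm, origin under its centre. Bystander.

How it is judged:
By the outcome, as a careful person would: the job done as asked, in the order asked, and still so for the second after the job is handed in, while the arm keeps its last pose, push and grip.
It also fails if it takes over 54 s, if anything falls off the work surface, if the arm or the gripper's body presses on something with over 40 N, if the wrist force passes 120 N, or if a joint passes its speed limit or range.

### The arm

A 6-joint arm with a two-finger parallel gripper is mounted at the origin on the work surface. World frame = base frame: x ahead of the robot, y to its left, z up, the work surface at z = 0. Lengths are in m, angles in degrees, forces in N, time in s.
With the tool pointing down it reaches from about 0.25 to 0.725 m from the base axis. Payload 9.7 kg.
Tool frame: the origin (TCP) lies at the very end of the fingers, on their centre line; the grasp point (between the pads) lies 19 mm behind it; z points along the fingers, y is the line along which they close (so a half turn about z gives the same grasp; the last joint's range is limited). The gripper opens to 85 mm and grips with 20 to 120 N. Pads are 22 mm wide; open, the fingers measure 114 mm over their backs; the gripper's body (76 mm by 85 mm) begins 54 mm behind the grasp point. The pads swing forward as they close: fully open they stand 13 mm farther back than shut.
Start: joints at [-68.468, 4.979, 10.078, 95.1, 0, 90], TCP at [0.202, -0.512, 0.231] pointing down, gripper open.
Joint ranges: [-179.16, 179.16], [-48.56, 103.87], [-65.8, 70.77], [-126.05, 130.52], [-82.76, 87.17], [-180, 180]. Speed limits (degrees/s): [127.2, 127.2, 147.25, 180, 180, 180].

### API

Orientations are given as [roll, pitch, yaw] about the fixed x, y, z axes, in that order (R = Rz(yaw) Ry(pitch) Rx(roll)).
In Python, from workcell import bot gives the robot as it stands.
- The arm moves only by the tool arm_command, never from a script. Its argument "series" is a list of rows, each a list of 4 numbers: the shift along the tool's x, y, z in m, then the turn about the tool's z in rad. A call has exactly 5 rows; each row is the pose to reach, as a shift and turn from the pose commanded when the call began, along the tool's axes at that moment; what a row does not reach only later rows make up. A row lasts 1/10 s, in which the tool goes at most 50 mm and 8.59 degrees, less where a joint would pass 70% of its speed; a pose out of reach is approached as far as the arm can. A call with a gripper value outside its range is refused whole. "hand" is the finger opening in m, from 0 to 0.0854, set as the call begins (left out, the last holds). The fingers move at their own pace and stop on an object; "grip_force" is the grip in N (left out, the last holds). Time passes only in rows, so rows that repeat a pose let the fingers close, or fill a call up. It gives the time, the measured TCP pose, the force, the opening and the grip force at its end, in the units of the state.
- bot.get_obs(): the state, without advancing time (a new reading comes with each control period).
- bot.camera(name): name is "scene" or "top" or "wrist"; returns a dict with "color" (480x640x3 uint8, blue, green, red), "camera_matrix" (3x3 intrinsics, pixels), "xyz" and "orientation" of the camera in the world; the wrist camera has in their place "T_tool_cam" (4x4, takes a point from camera to tool coordinates, whose origin is the TCP and whose axes are the flange's). Camera axes: x right, y up, looking along -z (the intrinsics and any distortion apply to the point x, -y, -z); pixel columns grow to the right and rows downward; lengths in m; the calibration is good to about 2 mm. A picture is of the moment at which its call begins: read the wrist's pose just before it. There is no depth.
- bot.job_done(): hands the job in; it is judged then, once.
Trained networks look in the newest picture that a camera, given by its name, has taken for a name from the list of things; names that differ only in an ending like _2 or _b are one class to them, and where a whole thing is asked for, a point or a joint stands for the part that bears it (a point fixed in the world has none). Each returns a list of dicts, best first, with "confidence" (0 to 1); they miss things now and then, are a little off and sometimes report something else, mostly with a low value. They report only what shows in the picture. A call takes as long as a camera call.
- bot.find_in(camera, target): "location" ([column, row] in pixels, amid what is visible of it).
- bot.mark_of(camera, target): "location" ([column, row] in pixels: a listed point, or the origin of a listed thing).
The state is a dict: "time": time; "q": joint angles; "qd": joint speeds; "joint_efforts": joint torques, N m; "ee_pos": TCP position; "tcp_rot": TCP orientation; "wrist_force": force on the tool from outside, world axes, zero at the start; "torque": the same for the moment, N m; "opening": finger opening in m; "grasp_force": force on a finger pad.
Only numpy, scipy, OpenCV 4.12 (cv2) and the standard library are available. Lean on these libraries where they do the work, as an engineer would, in place of code of your own. Each camera call takes 0.05 s, during which the arm holds its last target. There are 200 camera calls.

## Working session

There is one attempt and no reset: what is moved stays moved. The work goes in short steps, Python scripts to look and compute and a tool call to move; the robot and the scene stay as the last step left them, time stands still between calls to the robot, and variables do not carry over. Pictures are saved under pics/ and viewed, at most 10 in all, crops included, and the job is handed in when it is done.

Besides the shell and the picture viewer there is one more tool, called after "Emit:" in YAML: its name, and indented under it one key for each argument. arm_command: Moves the arm, as the interface text tells. Its arguments: {"type":"object","properties":{"series":{"type":"array"},"hand":{"type":"number"},"grip_force":{"type":"number"}},"required":["series"]}

```bash
ls; mkdir -p pics
cat > h.py <<'E'
import numpy as np, cv2
from scipy.spatial.transform import Rotation as R
from workcell import bot
def cam(name):
    o=bot.get_obs(); c=bot.camera(name)
    K=np.array(c["camera_matrix"])
    if "T_tool_cam" in c:
        T=np.eye(4); T[:3,:3]=R.from_euler('xyz',o["tcp_rot"],degrees=True).as_matrix(); T[:3,3]=o["ee_pos"]
        T=T@np.array(c["T_tool_cam"])
    else:
        T=np.eye(4); T[:3,3]=c["xyz"]; r=np.array(c["orientation"])
        T[:3,:3]=r if r.shape==(3,3) else R.from_euler('xyz',r,degrees=True).as_matrix()
    return c,K,T
def ray(K,T,uv,dist=None):
    u=cv2.undistortPoints(np.array([[uv]],float),K,dist)[0,0]
    d=T[:3,:3]@np.array([u[0],-u[1],-1]); return T[:3,3],d
def atz(K,T,uv,z,dist=None):
    p,d=ray(K,T,uv,dist); return p+d*(z-p[2])/d[2]
def proj(K,T,X):
    p=np.linalg.inv(T)@np.append(X,1); return (K@np.array([p[0],-p[1],-p[2]]))[:2]/-p[2]
E
python3 - <<'E'
from h import *
o=bot.get_obs(); print(o)
H=dict(pin_top=.08,mallet_grip=.04,mallet=0,carrier_grip=.078,core_a_center=.036,bed=0,carrier=.02,bottle=0,tape=0,cup=0,padlock=0,driver_grip=.015,keybox=0)
for n in("top","scene"):
    c,K,T=cam(n); print(n,[k for k in c],K.tolist(),T.round(3).tolist(),{k:c[k] for k in c if k not in("color",)and k in("distortion","dist")})
    cv2.imwrite(f"pics/{n}0.png",c["color"])
    for k,z in H.items():
        for d in bot.mark_of(n,k)[:2]: print(n,k,np.round(d["location"]),round(d["confidence"],2),atz(K,T,d["location"],z).round(3))
E
```

```text
pics
{'time': 0.0, 'q': array([-6.84686791e+01,  5.01260863e+00,  1.00344333e+01,  9.50990443e+01,
        2.20463852e-03,  8.99981087e+01]), 'qd': array([-0.00682863, -0.0587326 ,  0.07963069,  0.05340996,  0.18536541,
        0.03767502]), 'joint_efforts': array([ 6.86362728e-04, -5.20393431e+01,  4.64802575e+01,  1.62882416e-02,
       -2.80644218e-05,  2.22476774e-05]), 'ee_pos': array([ 0.20178344, -0.51140716,  0.2305684 ]), 'tcp_rot': array([-1.79922780e+02, -2.20718551e-03,  2.15332093e+01]), 'wrist_force': array([-0.06191062,  0.04890276, -0.79310592]), 'torque': array([-0.00021193, -0.03406817,  0.00929692]), 'grasp_force': 0.0, 'opening': 0.08559724404284003}
top ['color', 'camera_matrix', 'xyz', 'orientation'] [[610.2546002955426, 0.0, 313.93091517255493], [0.0, 610.2546002955426, 241.79397473577845], [0.0, 0.0, 1.0]] [[0.014, 0.974, -0.227, 0.262], [-1.0, 0.016, 0.003, -0.025], [0.006, 0.227, 0.974, 1.638], [0.0, 0.0, 0.0, 1.0]] {}
top pin_top [377. 289.] 0.51 [ 0.502 -0.195  0.08 ]
top mallet_grip [164. 228.] 0.68 [0.667 0.376 0.04 ]
top mallet_grip [244. 288.] 0.64 [0.
[... 1069 characters left out ...]
 0.04 ]
scene mallet [379. 241.] 0.74 [0.551 0.127 0.   ]
scene carrier_grip [251. 239.] 0.56 [ 0.602 -0.192  0.078]
scene core_a_center [271. 266.] 0.46 [ 0.653 -0.149  0.036]
scene core_a_center [376. 240.] 0.33 [0.584 0.11  0.036]
scene bed [252. 244.] 0.73 [ 0.531 -0.196  0.   ]
scene carrier [256. 259.] 0.67 [ 0.607 -0.185  0.02 ]
scene bottle [501. 274.] 0.68 [0.694 0.398 0.   ]
scene tape [312. 311.] 0.58 [ 0.765 -0.065  0.   ]
scene cup [143. 290.] 0.82 [ 0.667 -0.444  0.   ]
scene padlock [419. 306.] 0.94 [0.773 0.175 0.   ]
scene driver_grip [149. 222.] 0.82 [ 0.441 -0.457  0.015]
scene keybox [476. 217.] 0.81 [0.476 0.412 0.   ]
scene keybox [312. 312.] 0.65 [ 0.77  -0.067  0.   ]
```

Run:
```python
import cv2,numpy as np
a=cv2.imread("pics/top0.png")[150:340,100:520]; b=cv2.imread("pics/scene0.png")[150:350,100:540]
a=cv2.resize(a,(700,317),interpolation=3);b=cv2.resize(b,(616,280),interpolation=3)
b=cv2.copyMakeBorder(b,0,0,0,84,0)
cv2.imwrite("pics/both.png",np.vstack([a,b]))
```

```text
(no output)
```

View pics/both.png

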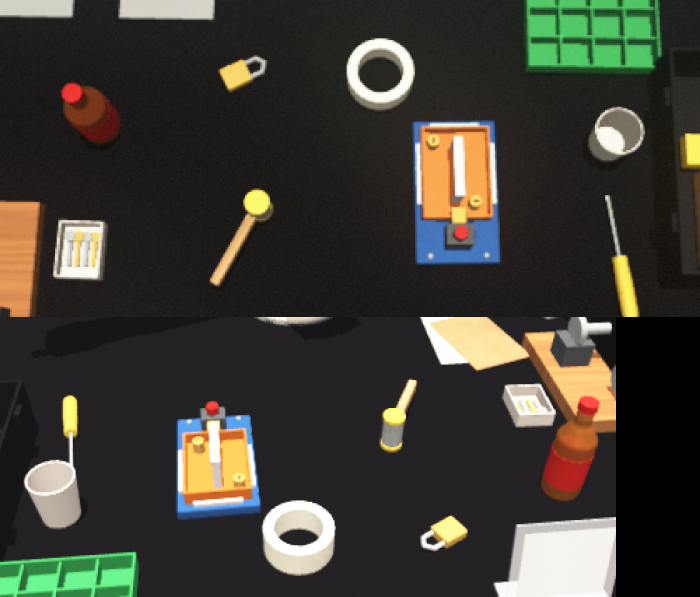

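The picture shows the mallet (head crop ~(257,203), handle end (215,281)), the carrier in the bed with the bar at (459,170), the red pin at (460,233) and both cores in place. These match the network marks. The mallet grip is at about (0.51, 0.15) with yaw about -34°, the pin at about (0.50, -0.197), and the bed yaw is about 3°. I'll set out towards the mallet.

Emit:
arm_command:
  series:
    - [0.032,-0.031,0,0.14]
    - [0.064,-0.062,0,0.28]
    - [0.096,-0.093,0,0.42]
    - [0.128,-0.124,0,0.56]
    - [0.16,-0.155,0,0.7]
  hand: 0.05
  grip_force: 100

```text
time: 1.9
ee_pos: [0.2929, -0.3103, 0.2314]
tcp_rot: [180.0, -0.0, -18.3]
wrist_force: [-0.5, 0.1, 0.3]
opening: 0.0499
grasp_force: 0.0
```

Emit:
arm_command:
  series:
    - [0.006,-0.049,0,0]
    - [0.012,-0.098,0,0]
    - [0.018,-0.147,0,0]
    - [0.024,-0.196,0,0]
    - [0.03,-0.245,0,0]

```text
time: 2.4
ee_pos: [0.3907, -0.1072, 0.2317]
tcp_rot: [-179.0, -0.0, -16.1]
wrist_force: [0.5, -0.3, 0.1]
opening: 0.0501
grasp_force: 0.0
```

Emit:
arm_command:
  series:
    - [0.006,-0.049,0,0.05]
    - [0.012,-0.098,0,0.11]
    - [0.018,-0.147,0,0.16]
    - [0.024,-0.196,0,0.22]
    - [0.03,-0.245,0,0.27]

```text
time: 2.9
ee_pos: [0.3641, -0.1666, 0.2339]
tcp_rot: [-176.0, 0.4, -27.4]
wrist_force: [0.2, -0.6, -0.8]
opening: 0.0501
grasp_force: 0.0
```

Run:
```python
from h import *
o=bot.get_obs(); print(o["time"],o["ee_pos"],o["tcp_rot"],o["q"])
c,K,T=cam("wrist"); cv2.imwrite("pics/w1.png",c["color"])
for k,z in dict(mallet_grip=.04,mallet=0).items():
    for d in bot.mark_of("wrist",k)[:2]: print(k,np.round(d["location"]),round(d["confidence"],2),atz(K,T,d["location"],z).round(4))
# yellow top face
hsv=cv2.cvtColor(c["color"],cv2.COLOR_BGR2HSV)
m=cv2.inRange(hsv,(24,120,90),(36,255,255)); n,l,s,ce=cv2.connectedComponentsWithStats(m)
for i in range(1,n):
    if s[i,4]>300: print("yellow",s[i],ce[i].round(),atz(K,T,ce[i],.07).round(4))
w=cv2.inRange(hsv,(8,60,80),(23,255,255)); n,l,s,ce=cv2.connectedComponentsWithStats(w)
for i in range(1,n):
    if s[i,4]>600:
        pts=np.argwhere(l==i)[:,::-1].astype(float); r=cv2.minAreaRect(pts.astype(np.float32)); b=cv2.boxPoints(r)
        print("wood",s[i],[atz(K,T,p,.051).round(4).tolist() for p in b])
```

```text
2.9 [ 0.36407771 -0.16659309  0.23390007] [-175.96913849    0.40088853  -27.3973661 ] [-27.45546723 -14.91201938  -8.19516239  97.12183949   4.03045292
 179.94175625]
mallet [ 12. 166.] 0.93 [0.549  0.1295 0.    ]
wood [   0  187   32  119 1536] [[0.5306, 0.1358, 0.051], [0.5224, 0.1036, 0.051], [0.4154, 0.1633, 0.051], [0.423, 0.2001, 0.051]]
```

View pics/w1.png

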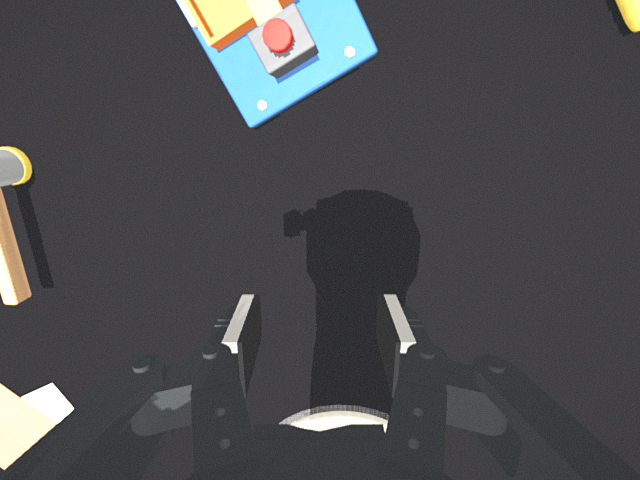

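The picture shows the pin at (278,36), and the mallet head at (12,166) at the left edge. Joint 6 hit its 180° limit, so I'll turn back and grasp with the half-turn yaw (about 146°).

Emit:
arm_command:
  series:
    - [0,0,0,-0.145]
    - [0,0,0,-0.29]
    - [0,0,0,-0.435]
    - [0,0,0,-0.58]
    - [0,0,0,-0.725]

```text
time: 3.55
ee_pos: [0.3648, -0.1654, 0.2339]
tcp_rot: [-176.7, -2.4, 14.6]
wrist_force: [0.2, 1.0, 0.3]
opening: 0.0499
grasp_force: 0.0
```

The tilt of about 4° (joint 5) picked up at the limit stays in the commanded pose. I'll turn to the opposite limit of joint 6 and cancel it there by the mirrored manoeuvre.

Emit:
arm_command:
  series:
    - [0,0,0,-0.148]
    - [0,0,0,-0.296]
    - [0,0,0,-0.444]
    - [0,0,0,-0.592]
    - [0,0,0,-0.74]

```text
time: 4.05
ee_pos: [0.3648, -0.1654, 0.234]
tcp_rot: [-179.2, -4.0, 57.0]
wrist_force: [-0.2, -0.4, -0.8]
opening: 0.0497
grasp_force: 0.0
```

Emit:
arm_command:
  series:
    - [0,0,0,-0.148]
    - [0,0,0,-0.296]
    - [0,0,0,-0.444]
    - [0,0,0,-0.592]
    - [0,0,0,-0.74]

```text
time: 4.55
ee_pos: [0.3648, -0.1654, 0.2339]
tcp_rot: [177.9, -3.5, 99.5]
wrist_force: [0.4, 0.4, -0.8]
opening: 0.05
grasp_force: 0.0
```

Emit:
arm_command:
  series:
    - [0,0,0,-0.148]
    - [0,0,0,-0.296]
    - [0,0,0,-0.444]
    - [0,0,0,-0.592]
    - [0,0,0,-0.74]

```text
time: 5.05
ee_pos: [0.3648, -0.1654, 0.2339]
tcp_rot: [176.1, -1.1, 141.9]
wrist_force: [-0.9, 0.5, 0.1]
opening: 0.0496
grasp_force: 0.0
```

Emit:
arm_command:
  series:
    - [0,0,0,-0.148]
    - [0,0,0,-0.296]
    - [0,0,0,-0.444]
    - [0,0,0,-0.592]
    - [0,0,0,-0.74]

```text
time: 5.55
ee_pos: [0.3648, -0.1655, 0.2339]
tcp_rot: [176.3, 1.8, -175.8]
wrist_force: [0.8, -0.6, -0.3]
opening: 0.0502
grasp_force: 0.0
```

Emit:
arm_command:
  series:
    - [0,0,0,-0.148]
    - [0,0,0,-0.296]
    - [0,0,0,-0.444]
    - [0,0,0,-0.592]
    - [0,0,0,-0.74]

```text
time: 6.05
ee_pos: [0.3648, -0.1654, 0.2339]
tcp_rot: [178.5, 3.8, -133.4]
wrist_force: [-0.2, -0.7, 0.2]
opening: 0.0497
grasp_force: 0.0
```

Emit:
arm_command:
  series:
    - [0,0,0,-0.148]
    - [0,0,0,-0.296]
    - [0,0,0,-0.444]
    - [0,0,0,-0.592]
    - [0,0,0,-0.74]

```text
time: 6.55
ee_pos: [0.3648, -0.1654, 0.2339]
tcp_rot: [-178.6, 3.8, -90.9]
wrist_force: [-0.5, 0.6, -0.3]
opening: 0.0502
grasp_force: 0.0
```

Emit:
arm_command:
  series:
    - [0,0,0,-0.148]
    - [0,0,0,-0.296]
    - [0,0,0,-0.444]
    - [0,0,0,-0.592]
    - [0,0,0,-0.74]

```text
time: 7.05
ee_pos: [0.3648, -0.1655, 0.2339]
tcp_rot: [-176.4, 1.8, -48.5]
wrist_force: [0.6, -0.1, 1.0]
opening: 0.05
grasp_force: 0.0
```

Run:
```python
from h import *
o=bot.get_obs(); print(o["time"],o["ee_pos"],o["tcp_rot"],o["q"])
print(R.from_euler('xyz',o["tcp_rot"],degrees=True).as_matrix()[:,2])
```

```text
7.05 [ 0.36476138 -0.1654555   0.23393199] [-176.37707399    1.83501327  -48.49107142] [ -27.27329286  -14.89883403   -8.18156165   97.11486064    4.04110914
 -158.73820833]
[ 0.02614044  0.06580973 -0.99748973]
```

Emit:
arm_command:
  series:
    - [0,0,0,-0.14]
    - [0,0,0,-0.28]
    - [0,0,0,-0.37]
    - [0.021,0.045,0,-0.37]
    - [0.042,0.091,0,-0.37]

```text
time: 7.55
ee_pos: [0.3569, -0.1967, 0.228]
tcp_rot: [-177.8, 0.5, -30.5]
wrist_force: [-0.3, 1.4, -0.3]
opening: 0.0499
grasp_force: 0.0
```

Run:
```python
from h import *
o=bot.get_obs(); print(o["time"],o["ee_pos"],o["tcp_rot"],o["q"])
print(R.from_euler('xyz',o["tcp_rot"],degrees=True).as_matrix()[:,2])
```

```text
7.55 [ 0.35685289 -0.1967349   0.22799569] [-177.79404618    0.45975267  -30.46253783] [ -30.41112459  -13.98674098   -8.06566785   96.37884523    2.20636548
 -179.94855027]
[ 0.01260295  0.0372433  -0.99922675]
```

Emit:
arm_command:
  series:
    - [0,0.04,0,0]
    - [0,0.08,0,0]
    - [0,0.08,0,0]
    - [0,0.08,0,0]
    - [0,0.08,0,0]

```text
time: 8.05
ee_pos: [0.3423, -0.226, 0.225]
tcp_rot: [-179.8, 0.5, -33.6]
wrist_force: [-0.2, 0.2, -0.2]
opening: 0.0501
grasp_force: 0.0
```

```bash
cat > st.py <<'E'
from h import *
o=bot.get_obs(); print(o["time"],o["ee_pos"],o["tcp_rot"],o["q"])
print(R.from_euler('xyz',o["tcp_rot"],degrees=True).as_matrix()[:,2])
E
python3 st.py
```

```text
8.05 [ 0.34227136 -0.22595822  0.22504359] [-179.79737638    0.52172027  -33.62989622] [ -33.57286921  -13.61000057   -8.06957813   96.06194079    0.20314278
 -179.942975  ]
[-0.00562301  0.00798745 -0.99995229]
```

Emit:
arm_command:
  series:
    - [-0.01,-0.041,0,0]
    - [-0.02,-0.082,0,0]
    - [-0.03,-0.122,0,0]
    - [-0.04,-0.163,0,0]
    - [-0.05,-0.204,0,0]

```text
time: 8.55
ee_pos: [0.4139, -0.0264, 0.2264]
tcp_rot: [-179.8, 0.5, -33.6]
wrist_force: [0.8, 0.1, 0.1]
opening: 0.0501
grasp_force: 0.0
```

Emit:
arm_command:
  series:
    - [-0.01,-0.041,0,0]
    - [-0.02,-0.082,0,0]
    - [-0.03,-0.122,0,0]
    - [-0.04,-0.163,0,0]
    - [-0.05,-0.204,0,0]

```text
time: 9.05
ee_pos: [0.4851, 0.1714, 0.2274]
tcp_rot: [-179.8, 0.5, -33.6]
wrist_force: [0.6, -1.2, 0.3]
opening: 0.05
grasp_force: 0.0
```

```bash
python3 st.py
python3 - <<'E'
from h import *
c,K,T=cam("wrist"); cv2.imwrite("pics/w2.png",c["color"])
for k,z in dict(mallet_grip=.04,mallet=0).items():
    for d in bot.mark_of("wrist",k)[:2]: print(k,np.round(d["location"]),round(d["confidence"],2),atz(K,T,d["location"],z).round(4))
hsv=cv2.cvtColor(c["color"],cv2.COLOR_BGR2HSV)
for nm,lo,hi,z in(("yel",(24,120,90),(36,255,255),.07),("wood",(8,60,80),(23,255,255),.051)):
    n,l,s,ce=cv2.connectedComponentsWithStats(cv2.inRange(hsv,lo,hi))
    for i in range(1,n):
        if s[i,4]>300:
            b=cv2.boxPoints(cv2.minAreaRect(np.argwhere(l==i)[:,::-1].astype(np.float32)))
            print(nm,s[i],ce[i].round(),atz(K,T,ce[i],z).round(4),[atz(K,T,p,z).round(4).tolist()[:2] for p in b])
E
```

```text
9.05 [0.48505366 0.17140945 0.2274044 ] [-179.78114621    0.52012418  -33.56781133] [  19.15979825    0.1519325     4.64060734   94.62950872    0.54643504
 -127.27206862]
[-0.00545181  0.00820197 -0.9999515 ]
mallet_grip [331. 170.] 0.92 [0.5063 0.145  0.04  ]
mallet [319. 118.] 0.97 [0.549 0.13  0.   ]
wood [ 293   92   54  183 1984] [330. 216.] [0.4741 0.1671 0.051 ] [[0.5776, 0.1356], [0.5539, 0.1], [0.418, 0.1859], [0.4458, 0.2277]]
wood [   0  119   49   70 1074] [ 32. 150.] [0.663  0.3463 0.051 ] [[0.6952, 0.3496], [0.6852, 0.3199], [0.6356, 0.3477], [0.6457, 0.3795]]
wood [    0   298   125   140 10080] [ 53. 365.] [0.4991 0.4954 0.051 ] [[0.5479, 0.5662], [0.5597, 0.4239], [0.4584, 0.4315], [0.4365, 0.587]]
wood [244 377  94  57 444] [273. 406.] [0.329  0.3355 0.051 ] [[0.3425, 0.3851], [0.371, 0.3224], [0.266, 0.2937], [0.2302, 0.3589]]
wood [292 401  43  28 354] [310. 418.] [0.2936 0.3113 0.051 ] [[0.3115, 0.3341], [0.3241, 0.3111], [0.271, 0.2937], [0.257, 0.3171]]
wood [ 155  425   40   55 1575] [177. 456.] [0.3318 0.4702 0.051 ] [[0.38, 0.461], [0.3561, 0.4248], [0.2929, 0.4777], [0.3184, 0.5163]]
```

View pics/w2.png

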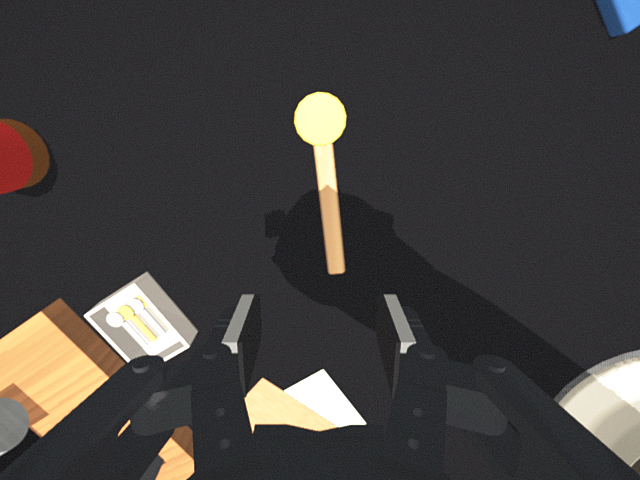

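The picture shows the head's top face at (320,118), and the handle from (323,147) to its end at (336,273). I'll convert these to positions.

```bash
cat > go.py <<'E'
from h import *
def to(X,yaw=None,o=None):
    "shift in tool axes and turn (rad) from the present pose"
    o=o or bot.get_obs(); M=R.from_euler('xyz',o["tcp_rot"],degrees=True).as_matrix()
    t=None if yaw is None else np.radians((o["tcp_rot"][2]-yaw+180)%360-180)
    return (M.T@(np.array(X)-o["ee_pos"])).round(4),t
E
python3 - <<'E'
from go import *
c,K,T=cam("wrist")
h=atz(K,T,(320,118.5),.07);a=atz(K,T,(323.5,150),.051);b=atz(K,T,(336,272),.051)
for p,q in((a,b),(h,b)):
    d=p-q; print(np.degrees(np.arctan2(d[1],d[0])),np.linalg.norm(d[:2]))
print(h,a,b)
d=(h-b)[:2]; d/=np.linalg.norm(d); g=h[:2]-.048*d; y=np.degrees(np.arctan2(d[1],d[0])); print(g,y)
print(to([*g,.10],y),to([*g,.021],y))
E
```

```text
-27.279464623189813 0.11326957266508127
-27.188318859339955 0.13910726829090092
[0.5485559  0.12859754 0.07      ] [0.52549056 0.140243   0.051     ] [0.42481865 0.19215796 0.051     ]
[0.50585944 0.15052954] -27.188318859339955
(array([0.0298, 0.0049, 0.1265]), np.float64(-0.10988404035208443)) (array([0.0305, 0.0051, 0.2055]), np.float64(-0.10988404035208443))
```

Emit:
arm_command:
  series:
    - [0.01,0.002,0.04,-0.05]
    - [0.02,0.004,0.08,-0.11]
    - [0.03,0.006,0.12,-0.11]
    - [0.03,0.006,0.15,-0.11]
    - [0.03,0.006,0.17,-0.11]

```text
time: 9.75
ee_pos: [0.5044, 0.1472, 0.0548]
tcp_rot: [-179.8, 0.6, -27.4]
wrist_force: [-0.7, 0.1, -0.2]
opening: 0.0501
grasp_force: 0.0
```

Emit:
arm_command:
  series:
    - [0,0,0.015,0]
    - [0,0,0.03,0]
    - [0,0,0.035,0]
    - [0,0,0.035,0]
    - [0,0,0.035,0]

```text
time: 10.25
ee_pos: [0.5059, 0.1493, 0.0228]
tcp_rot: [-179.7, 0.5, -27.3]
wrist_force: [-0.2, -0.3, 0.3]
opening: 0.0501
grasp_force: 0.0
```

Emit:
arm_command:
  series:
    - [0,0,0,0]
    - [0,0,0,0]
    - [0,0,0,0]
    - [0,0,0,0]
    - [0,0,0,0]
  hand: 0.0
  grip_force: 110

```text
time: 10.75
ee_pos: [0.5058, 0.1494, 0.0228]
tcp_rot: [-179.7, 0.5, -27.3]
wrist_force: [-1.7, 0.3, 5.2]
opening: 0.0141
grasp_force: 107.2
```

Emit:
arm_command:
  series:
    - [0,0,-0.01,0]
    - [0,0,-0.04,0]
    - [0,0,-0.08,0]
    - [0.02,0.02,-0.12,0.08]
    - [0.03,0.04,-0.14,0.16]

```text
time: 11.25
ee_pos: [0.5156, 0.0983, 0.1651]
tcp_rot: [-179.7, 0.4, -36.6]
wrist_force: [0.4, -0.5, -3.2]
opening: 0.014
grasp_force: 108.1
```

Emit:
arm_command:
  series:
    - [0.01,0.04,0,0.06]
    - [0.02,0.08,0,0.12]
    - [0.03,0.12,0,0.18]
    - [0.03,0.15,0,0.24]
    - [0.03,0.15,0,0.24]

```text
time: 11.75
ee_pos: [0.4474, -0.042, 0.1611]
tcp_rot: [180.0, 0.6, -50.5]
wrist_force: [0.6, 0.1, -2.7]
opening: 0.0142
grasp_force: 108.3
```

```bash
python3 st.py
python3 - <<'E'
from h import *
c,K,T=cam("wrist"); cv2.imwrite("pics/w3.png",c["color"])
for k,z in dict(pin_top=.08,carrier_grip=.078,bed=0,mallet=0,core_a_center=.036).items():
    for d in bot.mark_of("wrist",k)[:2]: print(k,np.round(d["location"]),round(d["confidence"],2),atz(K,T,d["location"],z).round(4))
hsv=cv2.cvtColor(c["color"],cv2.COLOR_BGR2HSV)
n,l,s,ce=cv2.connectedComponentsWithStats(cv2.inRange(hsv,(0,150,90),(7,255,255))|cv2.inRange(hsv,(173,150,90),(180,255,255)))
for i in range(1,n):
    if s[i,4]>100: print("red",s[i],ce[i].round(),atz(K,T,ce[i],.08).round(4))
E
```

```text
11.75 [ 0.44744594 -0.04200616  0.16111274] [179.96089718   0.57265094 -50.5390674 ] [  -5.60214796   -9.19968139  -11.4503626    88.18231577    0.3767949
 -135.06469975]
[-0.00687892  0.00728257 -0.99994982]
mallet [316. 189.] 0.92 [ 0.4619 -0.0569  0.    ]
```

View pics/w3.png

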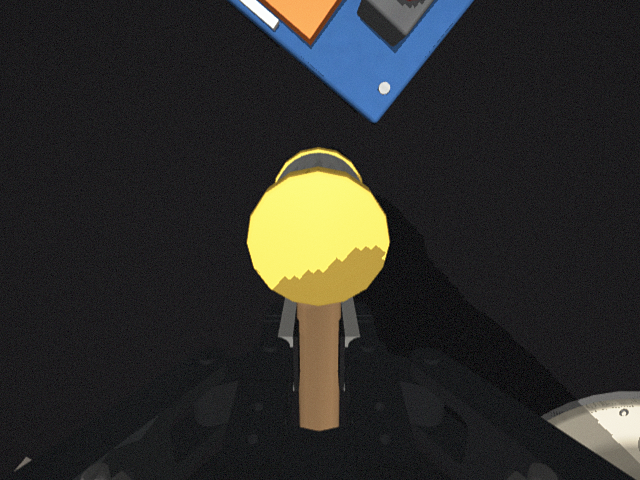

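The mallet is held straight, with its head at (318,237), and the catch is just out of view at the top (~(395,20)). I'll take the pin from the fixed cameras by red colour, plus the earlier wrist picture.

Run:
```python
from h import *
def red(img,box):
    hsv=cv2.cvtColor(img,cv2.COLOR_BGR2HSV)
    m=cv2.inRange(hsv,(0,150,60),(6,255,255))|cv2.inRange(hsv,(174,150,60),(180,255,255))
    n,l,s,ce=cv2.connectedComponentsWithStats(m)
    return [(s[i].tolist(),ce[i]) for i in range(1,n) if s[i,4]>15 and box[0]<ce[i][0]<box[2] and box[1]<ce[i][1]<box[3]]
R_=[]
for n,box in(("top",(340,260,410,320)),("scene",(220,180,280,240))):
    c,K,T=cam(n)
    for s,ce in red(cv2.imread(f"pics/{n}0.png"),box): print(n,"old",s,ce,atz(K,T,ce,.078).round(4)); R_.append(ray(K,T,ce))
    for s,ce in red(c["color"],box): print(n,"new",s,ce,atz(K,T,ce,.078).round(4))
    for k,z in dict(carrier_grip=.078,carrier=.02,pin_top=.08).items():
        for d in bot.mark_of(n,k)[:1]: print(n,k,np.round(d["location"],1),round(d["confidence"],2),atz(K,T,d["location"],z).round(4))
A=sum(np.eye(3)-np.outer(d,d)/(d@d) for p,d in R_);b=sum((np.eye(3)-np.outer(d,d)/(d@d))@p for p,d in R_); print("tri",np.linalg.solve(A,b))
c=bot.camera("wrist");K=np.array(c["camera_matrix"])
T=np.eye(4);T[:3,:3]=R.from_euler('xyz',[-175.96913849,0.40088853,-27.3973661],degrees=True).as_matrix();T[:3,3]=[0.36407771,-0.16659309,0.23390007];T=T@np.array(c["T_tool_cam"])
for s,ce in red(cv2.imread("pics/w1.png"),(200,0,350,90)): print("w1",s,ce,atz(K,T,ce,.078).round(4))
print("w1 top",atz(K,T,(278,33),.08).round(4), "catch/bed corners",atz(K,T,(250,127),.02).round(4),atz(K,T,(377,50),.02).round(4))
```

```text
top old [372, 285, 9, 9, 58] [376.31034483 288.96551724] [ 0.5032 -0.1924  0.078 ]
top new [373, 285, 8, 9, 57] [376.38596491 288.96491228] [ 0.5032 -0.1925  0.078 ]
top carrier_grip [375.5 249.4] 0.82 [ 0.6077 -0.1911  0.078 ]
top carrier [372.8 253.8] 0.68 [ 0.6082 -0.1899  0.02  ]
top pin_top [374.6 290.5] 0.52 [ 0.4988 -0.1877  0.08  ]
scene old [247, 210, 9, 10, 75] [251.26666667 214.32      ] [ 0.5093 -0.1908  0.078 ]
scene new [247, 210, 9, 10, 74] [251.21621622 214.27027027] [ 0.5091 -0.1909  0.078 ]
scene carrier_grip [254.4 239.1] 0.9 [ 0.6026 -0.1844  0.078 ]
scene carrier [255.6 262.1] 0.68 [ 0.6195 -0.1857  0.02  ]
scene pin_top [248.1 210.7] 0.56 [ 0.4967 -0.1983  0.08  ]
tri [ 0.50384793 -0.19192912  0.07377278]
w1 [270, 28, 23, 25, 100] [284.94  45.15] [ 0.4944 -0.1941  0.078 ]
w1 top [ 0.5032 -0.1936  0.08  ] catch/bed corners [ 0.4619 -0.1274  0.02  ] [ 0.4654 -0.2595  0.02  ]
```

Emit:
arm_command:
  series:
    - [0.026,0.013,0,0]
    - [0.052,0.026,0,0]
    - [0.078,0.04,0,0]
    - [0.104,0.053,0,0]
    - [0.104,0.053,0,0]

```text
time: 13.0
ee_pos: [0.4756, -0.1562, 0.1593]
tcp_rot: [180.0, 0.5, -50.4]
wrist_force: [-1.2, 1.1, -4.4]
opening: 0.0142
grasp_force: 108.4
```

Emit:
arm_command:
  series:
    - [0,0,0.02,0]
    - [0,0,0.04,0]
    - [0,0,0.05,0]
    - [0,0,0.055,0]
    - [0,0,0.055,0]

```text
time: 13.5
ee_pos: [0.4747, -0.1528, 0.1046]
tcp_rot: [-180.0, 0.6, -50.2]
wrist_force: [0.1, 0.4, -2.7]
opening: 0.0141
grasp_force: 108.5
```

```bash
python3 st.py
python3 - <<'E'
from h import *
c,K,T=cam("wrist"); a=c["color"]; c,K,T=cam("scene"); b=c["color"]
print("pin px if at est",proj(K,T,[.5032,-.1928,.08]))
b=cv2.resize(b[160:280,180:320],(560,480),interpolation=3)
cv2.imwrite("pics/w4.png",np.hstack([cv2.resize(a[:300,150:490],(240,212)),cv2.resize(b,(560,480))[:212*2:2][:212]]) if 0 else b)
E
```

```text
13.5 [ 0.47470163 -0.1528339   0.10462242] [-179.98460053    0.58407351  -50.22078693] [ -18.03162971   -2.13996955  -11.18442683   81.44164212    0.32417419
 -147.81213945]
[-0.00631577  0.00800609 -0.99994801]
pin px if at est [250.37295685 212.18898044]
```

View pics/w4.png

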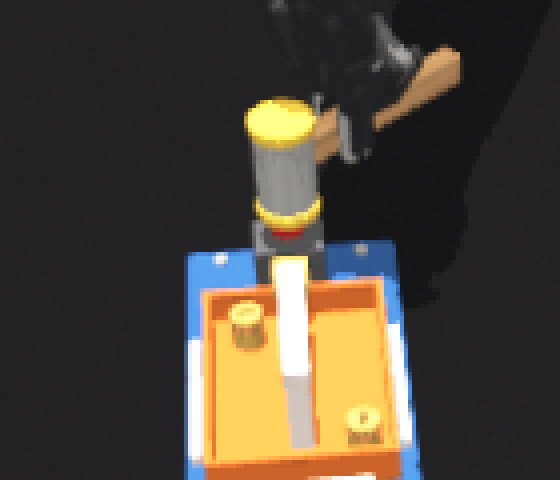

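The mallet's lower face stands right over the red pin, which shows just under it at (288,235). Both cores are upright. I'll press slowly.

Emit:
arm_command:
  series:
    - [0.001,0.003,0.003,0]
    - [0.001,0.003,0.006,0]
    - [0.001,0.003,0.009,0]
    - [0.001,0.003,0.012,0]
    - [0.001,0.003,0.014,0]

```text
time: 14.1
ee_pos: [0.4737, -0.156, 0.091]
tcp_rot: [-179.9, 0.5, -50.2]
wrist_force: [2.2, 0.5, 4.0]
opening: 0.0143
grasp_force: 109.4
```

Emit:
arm_command:
  series:
    - [0,0,0.001,0]
    - [0,0,0.002,0]
    - [0,0,0.003,0]
    - [0,0,0.004,0]
    - [0,0,0.004,0]

```text
time: 14.6
ee_pos: [0.4736, -0.1558, 0.0883]
tcp_rot: [-179.9, 0.5, -50.2]
wrist_force: [-1.5, 0.9, 13.9]
opening: 0.0142
grasp_force: 111.2
```

Emit:
arm_command:
  series:
    - [0,0,0.001,0]
    - [0,0,0.002,0]
    - [0,0,0.002,0]
    - [0,0,0.002,0]
    - [0,0,0.002,0]

```text
time: 15.1
ee_pos: [0.4736, -0.1556, 0.0879]
tcp_rot: [-179.9, 0.4, -50.2]
wrist_force: [-6.7, 4.9, 27.1]
opening: 0.0144
grasp_force: 113.2
```

The pin has bottomed: the force rose to about 27 N with no more travel. I'll lift off, carry the mallet left, and check the pin on the way.

Emit:
arm_command:
  series:
    - [0,0,-0.01,0]
    - [0,0,-0.03,0]
    - [0,0,-0.06,0]
    - [-0.03,-0.02,-0.06,0]
    - [-0.07,-0.045,-0.06,0]

```text
time: 15.6
ee_pos: [0.4627, -0.0736, 0.145]
tcp_rot: [180.0, 0.6, -50.4]
wrist_force: [-0.2, 0.9, -3.7]
opening: 0.0143
grasp_force: 108.4
```

Emit:
arm_command:
  series:
    - [-0.04,-0.027,0,0]
    - [-0.08,-0.053,0,0]
    - [-0.11,-0.075,0,0]
    - [-0.11,-0.075,0,0]
    - [-0.11,-0.075,0.02,0]

```text
time: 16.1
ee_pos: [0.4506, 0.0603, 0.1275]
tcp_rot: [-179.9, 0.5, -50.1]
wrist_force: [0.5, -0.3, -4.0]
opening: 0.0141
grasp_force: 108.8
```

```bash
python3 st.py
python3 - <<'E'
from h import *
for n in("scene",):
    c,K,T=cam(n); b=cv2.resize(c["color"][160:310,180:420],(768,480),interpolation=3); cv2.imwrite("pics/s5.png",b)
    for z in(.08,.066): print(z,proj(K,T,[.5032,-.1928,z]))
    for d in bot.mark_of(n,"pin_top")[:2]: print(d)
E
```

```text
16.1 [0.45064932 0.06025482 0.12749623] [-179.91233163    0.52491482  -50.08578256] [   7.30886684   -8.69474228  -14.71260269   84.19114147    0.48942862
 -122.60584167]
[-0.00470469  0.00800859 -0.99995686]
0.08 [250.37295685 212.18898044]
0.066 [250.78329649 216.60405154]
{'location': [249.5, 215.5], 'confidence': 0.47}
```

View pics/s5.png

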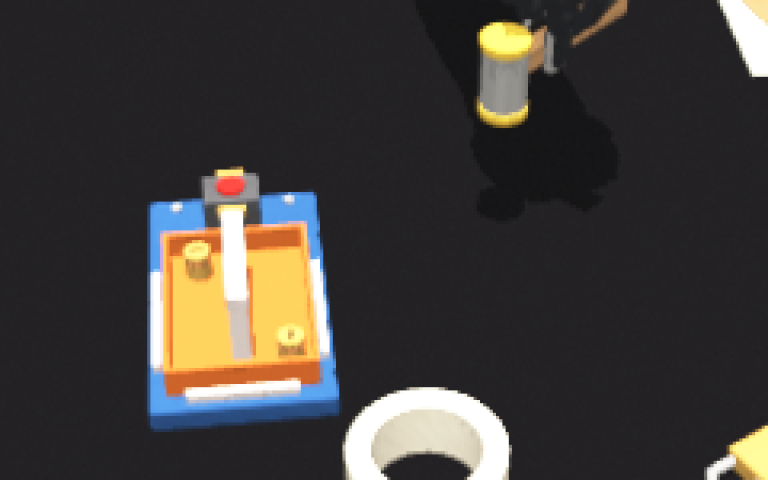

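The pin is flush, at (230,186), and the tongue is drawn out behind the catch. Both cores stand. Next I put the mallet down.

Emit:
arm_command:
  series:
    - [0,0,0.04,0]
    - [0,0,0.075,0]
    - [0,0,0.093,0]
    - [0,0,0.098,0]
    - [0,0,0.1,0]

```text
time: 16.7
ee_pos: [0.4496, 0.0595, 0.0266]
tcp_rot: [180.0, 0.6, -50.3]
wrist_force: [0.2, 0.6, -3.7]
opening: 0.0143
grasp_force: 108.3
```

Emit:
arm_command:
  series:
    - [0,0,0.001,0]
    - [0,0,0.002,0]
    - [0,0,0.003,0]
    - [0,0,0.003,0]
    - [0,0,0.003,0]

```text
time: 17.2
ee_pos: [0.45, 0.06, 0.0239]
tcp_rot: [-180.0, 0.5, -50.2]
wrist_force: [0.4, -0.2, -4.1]
opening: 0.014
grasp_force: 108.3
```

Emit:
arm_command:
  series:
    - [0,0,0.0005,0]
    - [0,0,0.001,0]
    - [0,0,0.0015,0]
    - [0,0,0.002,0]
    - [0,0,0.002,0]

```text
time: 17.7
ee_pos: [0.4499, 0.0602, 0.0228]
tcp_rot: [-179.9, 0.5, -50.2]
wrist_force: [-6.2, 2.0, 10.5]
opening: 0.0141
grasp_force: 110.7
```

Emit:
arm_command:
  series:
    - [0,0,-0.001,0]
    - [0,0,-0.001,0]
    - [0,0,-0.001,0]
    - [0,0,-0.001,0]
    - [0,0,-0.001,0]
  hand: 0.05

```text
time: 18.2
ee_pos: [0.4499, 0.0599, 0.0225]
tcp_rot: [-180.0, 0.6, -50.2]
wrist_force: [-0.2, 0.4, -0.7]
opening: 0.0498
grasp_force: 0.0
```

Emit:
arm_command:
  series:
    - [0,0,-0.01,0]
    - [0,0,-0.03,0]
    - [0,0,-0.07,0]
    - [0,0,-0.11,0]
    - [0,0,-0.15,0]

```text
time: 18.7
ee_pos: [0.4504, 0.0587, 0.1748]
tcp_rot: [-179.9, 0.5, -50.2]
wrist_force: [1.5, 1.5, 0.3]
opening: 0.0497
grasp_force: 0.0
```

```bash
python3 st.py
python3 - <<'E'
from go import *
c,K,T=cam("top"); b=cv2.resize(c["color"][180:320,200:420],(754,480),interpolation=3); cv2.imwrite("pics/t6.png",b)
for y in(1.5,181.5): print(to([.607,-.190,.18],y))
E
```

```text
18.7 [0.45043119 0.05872761 0.17483024] [-179.94813718    0.5458184   -50.23853795] [   7.12244622   -8.64437842   -9.45153546   89.44355941    0.48759632
 -122.63983562]
[-0.00539705  0.00790185 -0.99995422]
(array([ 0.2903,  0.0404, -0.0003]), np.float64(-0.9029502541799299))
(array([ 0.2903,  0.0404, -0.0003]), np.float64(2.2386423994098634))
```

View pics/t6.png

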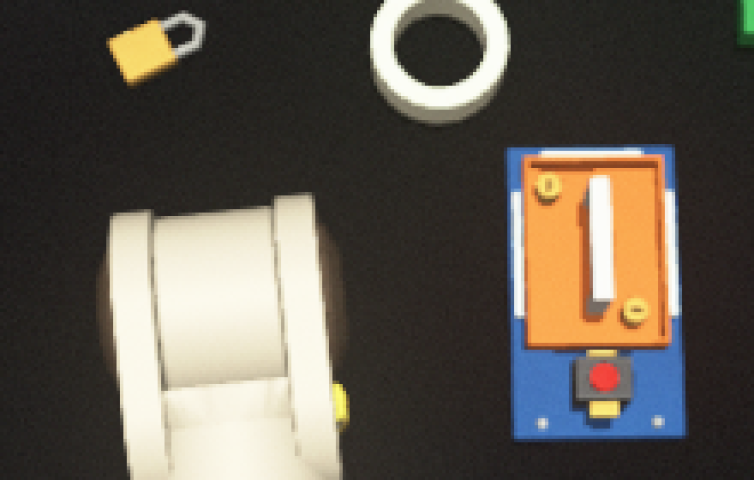

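The mallet is down at about (0.48, 0.02), with its head peeking out at (341,405), well clear of the bed. The carrier bar, both cores and the pin (down) look fine. I'll go above the carrier, turning towards yaw -178.5°.

Emit:
arm_command:
  series:
    - [0.019,0.003,0,0.148]
    - [0.039,0.005,0,0.296]
    - [0.058,0.008,0,0.444]
    - [0.078,0.011,0,0.592]
    - [0.097,0.013,0,0.74]

```text
time: 19.25
ee_pos: [0.5032, -0.0249, 0.1723]
tcp_rot: [179.7, 0.4, -93.0]
wrist_force: [-0.1, -0.8, 0.3]
opening: 0.0501
grasp_force: 0.0
```

Emit:
arm_command:
  series:
    - [0.016,-0.011,0,0.148]
    - [0.032,-0.022,0,0.296]
    - [0.048,-0.033,0,0.444]
    - [0.064,-0.045,0,0.592]
    - [0.08,-0.056,0,0.74]

```text
time: 19.75
ee_pos: [0.5555, -0.1073, 0.1713]
tcp_rot: [179.5, 0.1, -135.4]
wrist_force: [-0.6, 1.1, 0.8]
opening: 0.05
grasp_force: 0.0
```

Emit:
arm_command:
  series:
    - [0.004,-0.019,0,0.148]
    - [0.009,-0.038,0,0.296]
    - [0.013,-0.057,0,0.444]
    - [0.018,-0.076,0,0.592]
    - [0.022,-0.095,0,0.74]

```text
time: 20.25
ee_pos: [0.6069, -0.1901, 0.1703]
tcp_rot: [179.5, -0.3, -177.8]
wrist_force: [0.5, 0.6, -0.2]
opening: 0.0503
grasp_force: 0.0
```

```bash
python3 st.py
python3 - <<'E'
from h import *
c,K,T=cam("wrist"); cv2.imwrite("pics/w7.png",c["color"])
for k,z in dict(pin_top=.066,carrier_grip=.078,carrier=.02,core_a_center=.036).items():
    for d in bot.mark_of("wrist",k)[:2]: print(k,np.round(d["location"]),round(d["confidence"],2),atz(K,T,d["location"],z).round(4))
E
```

```text
20.25 [ 0.60691336 -0.19011665  0.17028376] [ 179.54418188   -0.3016819  -177.78736036] [-17.53980805  16.67524049  16.78935615  90.55209344   0.32704397
 -19.75249766]
[-0.00556837  0.00774623 -0.99995449]
pin_top [322.  78.] 0.62 [ 0.5036 -0.1908  0.066 ]
carrier_grip [318. 245.] 0.94 [ 0.6088 -0.1899  0.078 ]
carrier_grip [363. 283.] 0.19 [ 0.6364 -0.1569  0.078 ]
carrier [319. 223.] 0.82 [ 0.6098 -0.1883  0.02  ]
core_a_center [361. 284.] 0.57 [ 0.6565 -0.1521  0.036 ]
```

View pics/w7.png

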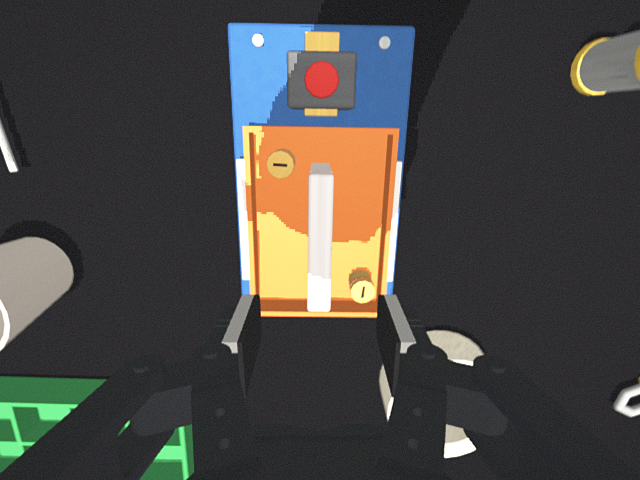

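The bar runs from (320,168) to (319,311), so the bed yaw is about 1.7°. The cores are at (280,165) and (362,291), both standing, and the pin is down at (322,79). The tool is centred, so I'll descend.

Emit:
arm_command:
  series:
    - [-0.001,0,0.03,0.008]
    - [-0.002,-0.001,0.06,0.008]
    - [-0.002,-0.001,0.085,0.008]
    - [-0.002,-0.001,0.1,0.008]
    - [-0.002,-0.001,0.105,0.008]

```text
time: 21.0
ee_pos: [0.6071, -0.1886, 0.0635]
tcp_rot: [179.5, -0.4, -177.8]
wrist_force: [-1.1, -0.6, 0.4]
opening: 0.0499
grasp_force: 0.0
```

Emit:
arm_command:
  series:
    - [0,0,0.003,0]
    - [0,0,0.006,0]
    - [0,0,0.006,0]
    - [0,0,0.006,0]
    - [0,0,0.006,0]
  hand: 0.024

```text
time: 21.5
ee_pos: [0.6083, -0.1895, 0.0593]
tcp_rot: [179.6, -0.3, -177.9]
wrist_force: [0.5, -0.3, -0.3]
opening: 0.0239
grasp_force: 0.0
```

Emit:
arm_command:
  series:
    - [0,0,0,0]
    - [0,0,0,0]
    - [0,0,0,0]
    - [0,0,0,0]
    - [0,0,0,0]
  hand: 0.012
  grip_force: 90

```text
time: 22.0
ee_pos: [0.6083, -0.1893, 0.0595]
tcp_rot: [179.5, -0.3, -177.9]
wrist_force: [-0.9, 2.0, 6.0]
opening: 0.0142
grasp_force: 88.9
```

Emit:
arm_command:
  series:
    - [0,0,-0.001,0]
    - [0,0,-0.003,0]
    - [0,0,-0.005,0]
    - [0,0,-0.008,0]
    - [0,0,-0.01,0]
  hand: 0.0
  grip_force: 100

```text
time: 22.5
ee_pos: [0.608, -0.1895, 0.0687]
tcp_rot: [179.5, -0.3, -177.9]
wrist_force: [0.4, -0.3, -3.5]
opening: 0.0143
grasp_force: 97.5
```

```bash
python3 st.py
python3 - <<'E'
from h import *
o=bot.get_obs(); print(o["wrist_force"],o["torque"])
c,K,T=cam("wrist"); a=cv2.resize(c["color"],(640,480))[:440]; c,K,T=cam("scene"); b=cv2.resize(c["color"][180:300,190:310],(240,240),interpolation=3)
a=cv2.resize(a,(550,378)); b=cv2.copyMakeBorder(b,0,138,0,0,0); cv2.imwrite("pics/w8.png",np.hstack([a,b]))
E
```

```text
22.5 [ 0.60796976 -0.18948019  0.06873907] [ 179.53614289   -0.33378462 -177.89566328] [-17.4557987   17.18828397   6.21461118  79.49614591   0.32533971
 -19.56011817]
[-0.00611876  0.00787638 -0.99995026]
[ 0.39407277 -0.32559575 -3.50163134] [-0.02450543 -0.03865074  0.0109156 ]
```

View pics/w8.png

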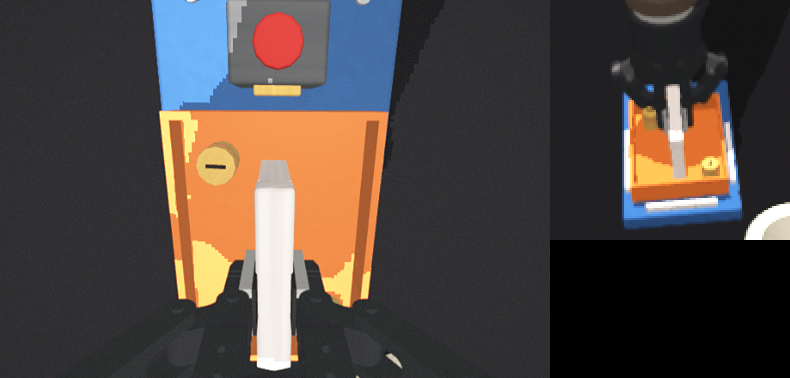

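The grip is centred on the bar, and the carrier is rising freely: 3.5 N of load, about its own weight. Both cores are upright. I'll keep lifting gently.

Emit:
arm_command:
  series:
    - [0,0,-0.003,0]
    - [0,0,-0.007,0]
    - [0,0,-0.012,0]
    - [0,0,-0.018,0]
    - [0,0,-0.025,0]

```text
time: 23.1
ee_pos: [0.6082, -0.1897, 0.0943]
tcp_rot: [179.5, -0.3, -177.9]
wrist_force: [-0.2, -0.2, -3.8]
opening: 0.0143
grasp_force: 97.5
```

Emit:
arm_command:
  series:
    - [0,0,-0.008,0]
    - [0,0,-0.016,0]
    - [0,0,-0.024,0]
    - [0,0,-0.032,0]
    - [0,0,-0.04,0]

```text
time: 23.6
ee_pos: [0.6084, -0.19, 0.1344]
tcp_rot: [179.5, -0.3, -177.9]
wrist_force: [0.6, 0.2, -4.3]
opening: 0.0143
grasp_force: 97.6
```

Emit:
arm_command:
  series:
    - [0,0,-0.008,0]
    - [0,0,-0.016,0]
    - [0,0,-0.024,0]
    - [0,0,-0.032,0]
    - [0,0,-0.04,0]

```text
time: 24.1
ee_pos: [0.6086, -0.1903, 0.1744]
tcp_rot: [179.5, -0.3, -177.9]
wrist_force: [-0.3, 0.1, -5.4]
opening: 0.014
grasp_force: 97.6
```

Emit:
arm_command:
  series:
    - [0,0,-0.007,0]
    - [0,0,-0.012,0]
    - [0,0,-0.016,0]
    - [0,0,-0.019,0]
    - [0,0,-0.02,0]

```text
time: 24.6
ee_pos: [0.6088, -0.1904, 0.1939]
tcp_rot: [179.5, -0.3, -177.9]
wrist_force: [0.1, -0.8, -4.2]
opening: 0.0141
grasp_force: 97.6
```

Emit:
arm_command:
  series:
    - [0,0,0,0]
    - [0,0,0,0]
    - [0,0,0,0]
    - [0,0,0,0]
    - [0,0,0,0]

```text
time: 25.1
ee_pos: [0.6087, -0.1904, 0.1936]
tcp_rot: [179.5, -0.3, -177.9]
wrist_force: [0.4, -0.6, -4.5]
opening: 0.0145
grasp_force: 97.6
```

```bash
python3 st.py
python3 - <<'E'
from h import *
c,K,T=cam("wrist"); a=c["color"]; c,K,T=cam("scene"); b=cv2.resize(c["color"][130:330,150:450],(450,300),interpolation=3)
a=cv2.resize(a,(350,263)); a=cv2.copyMakeBorder(a,0,37,0,0,0); cv2.imwrite("pics/w9.png",np.hstack([a,b]))
E
```

```text
25.1 [ 0.60872755 -0.19041187  0.19359307] [ 179.53566472   -0.32485322 -177.89318269] [-17.51652907  17.2960217   20.13714027  93.30304395   0.32827097
 -19.62335333]
[-0.00596364  0.00789019 -0.99995109]
```

View pics/w9.png

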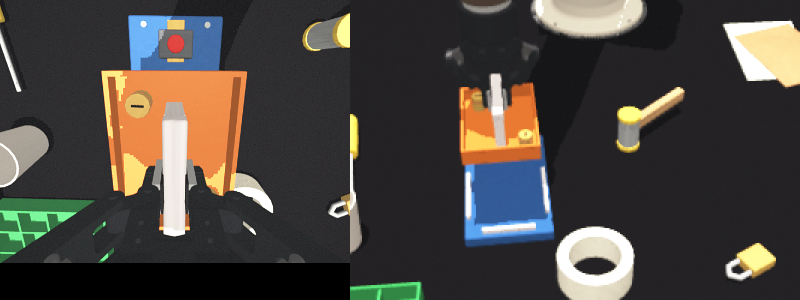

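The carrier is up about 13.4 cm (TCP from 0.0595 to 0.194 m), level and still. Both cores stand, at (137,106) in the wrist view and (525,135) in the scene view. The mallet stands on the table at (630,130), clear of the bed and carrier, and the pin is down. I'm handing in.

```bash
python3 -c "
from workcell import bot
print(bot.job_done())"
```

```text
the job is handed in; nothing more can be done
None
```

The job is handed in after about 25 s: the pin was driven fully down with the mallet, the mallet stands on the table clear of the bed, and the carrier is held level about 13 cm up with both cores standing in it; the hand-in gave no verdict.

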